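# Pull nested reducer bushes apart and store them by size

## Task

Three grey nylon reducer bushes are stuck one inside the other: the small one in the medium one, the medium one in the large one, which is bolted to the bench and stays there. Pull them apart, the small one first and then the medium one, and stand each upright, spigot down, in the wooden block whose pocket suits its size: the small bush in the narrow pocket, the medium bush in the wide pocket. Let go of both and leave the tape roll, the little pot and the mug where they are.

Things in the scene. Friction and masses are not known exactly. Their poses are not given: they have to be found in the camera images.
- small_centre (a point): Centre, half-way up, of the small grey nylon bush: 64 mm tall, 0.1 kg, round (yaw means nothing), z its axis, up. Upper 34 mm: collar 38 mm across, to grip (middle 15 mm above this point); lower 30 mm: spigot 26 mm across, flat foot. At first the spigot sits in the medium bush, collar resting on that one's top, held by rubber pads: a straight pull of 4 to 10 N; clear after 30 mm.
- medium_centre (a point): Centre, half-way up, of the medium grey nylon bush: 64 mm tall, 0.25 kg, round, z its axis, up. Upper 34 mm: collar 56 mm across, to grip (middle 15 mm above this point); lower 30 mm: spigot 44 mm across. At first the spigot sits in the fixed large bush (80 mm across, top at z = 42 mm), collar resting on it, held by pads twice as firmly as the small one: pull 10 to 20 N; clear after 30 mm.
- pocket_small (a point): Centre of the mouth of the narrow round pocket, 38 mm in diameter and 20 mm deep, in the top of a fixed wooden block 100 x 100 x 32 mm. z is up. A bush stands on the pocket's flat floor, its collar then 10 mm clear above the block.
- pocket_medium (a point): Centre of the mouth of the wide round pocket, 56 mm in diameter and 20 mm deep, in the top of a like fixed wooden block 100 x 100 x 32 mm. z is up. The two blocks may stand either way round.
- tape_roll: Bystander: roll of cream masking tape lying flat, 104 x 102 x 25 mm; origin at the centre of its underside.
- ferrule_pot: Bystander: small clear pinkish round pot with copper rings in it, 48 mm in diameter, 28 mm high; origin at the centre of its underside.
- mug: Bystander: white mug with a handle, 95 mm high; origin at the centre of its underside.
Mind the look-alikes: they are no part of the job. What is shaped like the part that bears small_centre but red or yellow is not meant.

How it is judged:
On the way:
1. the small bush has been drawn clear of the medium bush while the medium one still sits in the large one (distance between small_centre and medium_centre above 0.07 m and distance of medium_centre from where it was at the start of the episode below 0.015 m), for 0.1 s.
At the end, for the whole second after the job is handed in: The small bush stands spigot down in the narrow pocket and the medium bush in the wide pocket, each upright within 11 degrees, its centre within 15 mm of the pocket's axis and 0 to 20 mm above the pocket's mouth (12 mm when it stands on the floor) (horizontal distance between small_centre and pocket_small below 0.015 m and z of small_centre in the frame of pocket_small between 0 and 0.02 m and angle between each of small_centre, medium_centre's own z axis and vertical below 0.2 rad and horizontal distance between medium_centre and pocket_medium below 0.015 m and z of medium_centre in the frame of pocket_medium between 0 and 0.02 m); the robot touches nothing.
It fails at once if the tape roll was moved by more than 30 mm (distance of tape_roll from where it was at the start of the episode above 0.03 m).
It fails at once if the little pot was moved by more than 30 mm (distance of ferrule_pot from where it was at the start of the episode above 0.03 m).
It fails at once if the mug was moved by more than 30 mm (distance of mug from where it was at the start of the episode above 0.03 m).
It also fails if it takes over 58 s, if anything falls off the work surface, if the arm or the gripper's body presses on something with over 40 N, if the wrist force passes 120 N, or if a joint passes its speed limit or range.

## Robot

A 6-joint arm with a two-finger parallel gripper is mounted at the origin on a cart in front of the work surface, level with it; the furniture and walls round the work are solid. World frame = base frame: x ahead of the robot, y to its left, z up, the work surface at z = 0. Lengths are in m, angles in rad, forces in N, time in s.
With the tool pointing down it reaches from about 0.35 to 0.775 m from the base axis. Payload 7.3 kg.
Tool frame: the origin (TCP) lies on the centre line of the jaws, within the pads' length; the fingertips stand 17 mm ahead of it and the grasp point (between the pads) lies 2 mm behind it (robot.tip_extent is the distance from the TCP to the fingertips, in m); z points along the fingers, y is the line along which they close (so a half turn about z gives the same grasp; the last joint's range is limited). The gripper opens to 92 mm and grips with 3 to 60 N. Pads are 19 mm wide; open, the fingers measure 130 mm over their backs; the gripper's body (75 mm by 190 mm) begins 47 mm behind the grasp point.
Start: joints at [-1.28, 0.342, 1.524, -0, 1.275, -0.146], TCP at [0.222, -0.476, 0.244] pointing down, gripper open.
Joint ranges: [-2.53, 2.53], [-0.77, 2.02], [0.04, 2.7], [-1, 4.14], [0.28, 2.66], [-3.11, 3.11]. Speed limits (rad/s): [2.57, 2.57, 3.14, 3.14, 3.14, 3.14].

## Interface

Orientations are given as [roll, pitch, yaw] about the fixed x, y, z axes, in that order (R = Rz(yaw) Ry(pitch) Rx(roll)).
In Python, from cell import robot gives the robot as it stands.
- The arm moves only by the tool step_arm, never from a script. Its argument "motion" is a list of rows, each a list of 2 entries, a list of its own where there are three numbers: the shift along the tool's x, y, z in units of 60 mm (1.0 is 60 mm), then the turn about the tool's z in rad. In form: [[[x, y, z], spin], ...]. A call has 1 to 10 rows; each row is the pose to reach, as a shift and turn from the pose commanded when the call began, along the tool's axes at that moment; what a row does not reach only later rows make up. A row lasts 1/8 s, in which the tool goes at most 62.5 mm and 10.7 degrees, less where a joint would pass 70% of its speed; a pose out of reach is approached as far as the arm can. A call with a gripper value outside its range is refused whole. "hand" is the closure in counts, from 0 (fully open) to 255 (shut), set as the call begins (left out, the last holds). The fingers move at their own pace and stop on an object; "squeeze" is the grip in N (left out, the last holds). Time passes only in rows, so rows that repeat a pose let the fingers close. It gives the time, the measured TCP pose, the force, the opening and the grip force at its end, in the units of the state.
- robot.observe(): the state, without advancing time (a new reading comes with each control period).
- robot.read_camera(name): name is "scene" or "top"; returns a dict with "pixels" (384x512x3 uint8, red, green, blue), "intrinsics" (3x3 intrinsics, pixels), "k1" (the pictures are not rectified: a ray, as slopes to the right and down, at radius r is drawn at 1 + k1 r^2 times it, then the intrinsics apply), "xyz" and "rotation" of the camera in the world. Camera axes: x right, y up, looking along -z (the intrinsics and any distortion apply to the point x, -y, -z); pixel columns grow to the right and rows downward; lengths in m; the calibration is good to about 2 mm. A picture is of the moment at which its call begins. There is no depth.
- robot.hand_in(): hands the job in; it is judged then, once.
The state is a dict: "time": time; "qpos": joint angles; "qvel": joint speeds; "joint_efforts": joint torques, N m; "tool_pos": TCP position; "tool_rot": TCP orientation; "contact_force": force on the tool from outside, world axes, zero at the start; "torque": the same for the moment, N m; "opening": finger opening in m; "grip_force": force on a finger pad.
Only numpy, scipy, OpenCV 4.12 (cv2) and the standard library are available. Lean on these libraries where they do the work, as an engineer would, in place of code of your own. Each camera call takes 0.05 s, during which the arm holds its last target. There are 200 camera calls.

## Working session

There is one attempt and no reset: what is moved stays moved. The work goes in short steps, Python scripts to look and compute and a tool call to move; the robot and the scene stay as the last step left them, time stands still between calls to the robot, and variables do not carry over. Pictures are saved under pics/ and viewed, at most 10 in all, crops included, and the job is handed in when it is done.

Besides the shell and the picture viewer there is one more tool, called after "Request:" by a JSON object that holds its "op" and its "data". step_arm: Moves the arm, as the interface text tells. Its arguments: {"type":"object","properties":{"motion":{"type":"array"},"hand":{"type":"number"},"squeeze":{"type":"number"}},"required":["motion"]}

```bash
mkdir -p pics
cat > h.py <<'E'
import numpy as np, cv2
from cell import robot
def grab(n,tag):
    c=robot.read_camera(n); cv2.imwrite(f'pics/{tag}.png',c['pixels'][:,:,::-1]); np.savez(f'pics/{tag}.npz',**{k:np.asarray(v) for k,v in c.items()}); return c
def load(tag): return dict(np.load(f'pics/{tag}.npz'))
def ray(c,u,v):
    K=c['intrinsics'];k=float(c['k1']); d=np.array([(u-K[0,2])/K[0,0],(v-K[1,2])/K[1,1]]); p=d.copy()
    for _ in range(20): p=d/(1+k*(p@p))
    r=c['rotation']@np.array([p[0],-p[1],-1.]); return c['xyz'],r/np.linalg.norm(r)
def onz(c,u,v,z):
    o,r=ray(c,u,v); return o+r*(z-o[2])/r[2]
def proj(c,P):
    q=c['rotation'].T@(np.asarray(P)-c['xyz']); p=np.array([q[0],-q[1]])/-q[2]; p=p*(1+float(c['k1'])*(p@p)); K=c['intrinsics']
    return K[0,0]*p[0]+K[0,2],K[1,1]*p[1]+K[1,2]
def tri(c1,a,c2,b):
    o1,r1=ray(c1,*a);o2,r2=ray(c2,*b)
    s=np.linalg.lstsq(np.c_[r1,-r2],o2-o1,rcond=None)[0]; p,q=o1+s[0]*r1,o2+s[1]*r2
    return (p+q)/2,np.linalg.norm(p-q)
E
python3 - <<'E'
from h import *
for n in('scene','top'):
    c=grab(n,n+'0'); print(n,c['xyz'],c['rotation'].round(3).tolist(),c['intrinsics'].tolist(),c['k1'])
a=cv2.imread('pics/scene0.png');b=cv2.imread('pics/top0.png')
s=robot.observe();print(s['tool_pos'],s['tool_rot'],s['opening'])
cv2.imwrite('pics/scene0v.png',cv2.resize(a,(800,600),interpolation=2));cv2.imwrite('pics/top0v.png',cv2.resize(b,(800,600),interpolation=2))
E
```

```text
scene [0.25697728 0.38994072 0.74979277] [0.694, 0.003, -2.477] [[404.8287770003971, 0.0, 253.47410935996797], [0.0, 404.8287770003971, 193.32083282356334], [0.0, 0.0, 1.0]] 0.05025608795320593
top [ 0.50798772 -0.06934592  0.95058476] [0.088, 0.02, -1.584] [[364.3445338580626, 0.0, 254.19242060376226], [0.0, 364.3445338580626, 195.07309786833588], [0.0, 0.0, 1.0]] -0.03009736652944122
[ 0.22203645 -0.4753665   0.24311601] [-3.14025872e+00 -2.19519711e-04  4.36828566e-01] 0.09220590781298674
```

View pics/scene0v.png

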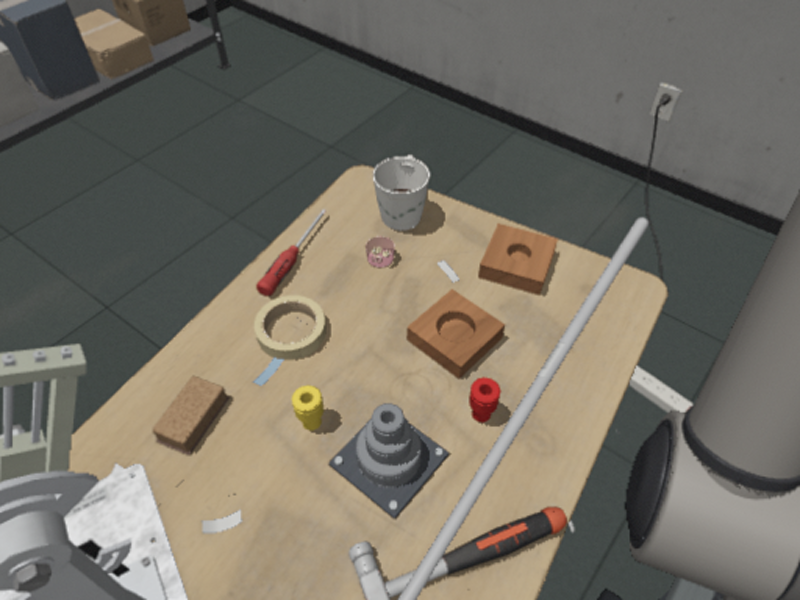

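View pics/top0v.png

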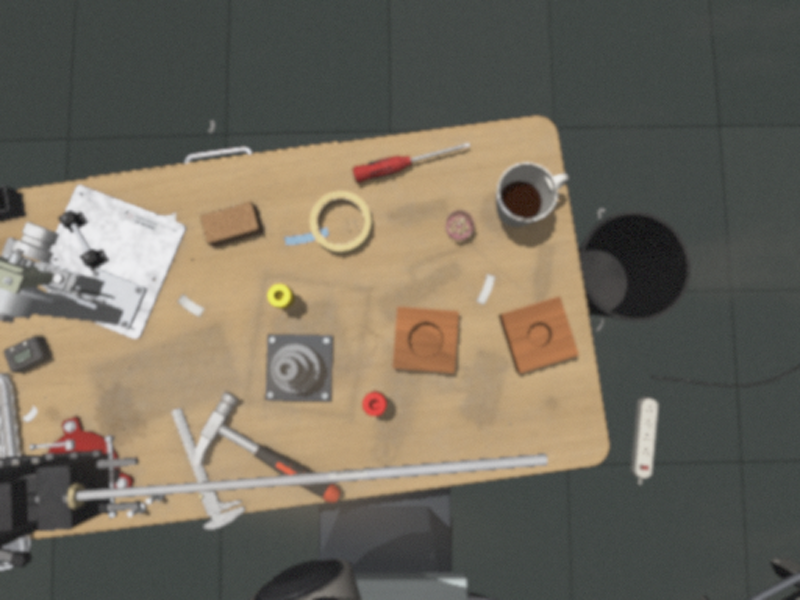

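The scene view (800-px scale) shows the grey stack at (388,415), with look-alikes yellow at (308,400) and red at (484,395). The blocks are at (457,322) and (519,249), and a bar runs from (640,222) to (400,600). In the top view, the stack is at (293,368), the wide pocket at (427,337) and the narrow pocket at (539,334). The bar runs from (75,495) to (545,460), the mug is at (527,193), the pot at (460,226) and the tape at (340,222). The grey bush on the stack is the one meant, since red and yellow are excluded.

Run:
```python
s=open('h.py').read()
s=s.replace("import numpy as np, cv2\n","import numpy as np, cv2\nfrom scipy.spatial.transform import Rotation as Ro\n").replace("c=robot.read_camera(n);","c=robot.read_camera(n); c['rotation']=Ro.from_euler('xyz',c['rotation']).as_matrix() if np.size(c['rotation'])==3 else c['rotation'];")
s=s.replace("return dict(np.load(f'pics/{tag}.npz'))","\n    c=dict(np.load(f'pics/{tag}.npz'))\n    if c['rotation'].size==3: c['rotation']=Ro.from_euler('xyz',c['rotation']).as_matrix()\n    return c")
open('h.py','w').write(s)
from h import *
S=load('scene0');T=load('top0');f=.64
P=lambda a:(a[0]*f,a[1]*f)
print('tcp proj',np.array(proj(S,[.222,-.475,.243]))/f,np.array(proj(T,[.222,-.475,.243]))/f)
for n,a,b in [('small top',(388,415),(290,368)),('pockA',(457,322),(427,337)),('pockB',(519,249),(539,334)),('barend',(641,221),(545,460)),('red',(485,386),(374,404)),('yel',(307,395),(279,295))]:
    print(n,*[np.round(x,4) for x in tri(S,P(a),T,P(b))])
# bar line as plane intersection
def pl(c,a,b):
    o,r=ray(c,*P(a));_,q=ray(c,*P(b));n=np.cross(r,q);n/=np.linalg.norm(n);return n,n@o
n1,d1=pl(S,(641,221),(415,590));n2,d2=pl(T,(545,460),(85,494));
for y in(-.3,-.1,.1,.3): print('bar at y',y,np.linalg.solve(np.array([n1,n2,[0,1,0]]),[d1,d2,y]).round(3))
a=cv2.imread('pics/scene0.png');b=cv2.imread('pics/top0.png')
def crop(im,u,v,w=56,h=42): u,v=int(u*f-w/2),int(v*f-h/2);print('crop',u,v);return cv2.resize(im[v:v+h,u:u+w],(400,300),interpolation=cv2.INTER_CUBIC)
m=np.vstack([np.hstack([crop(a,388,440,80,60),crop(b,297,368)]),np.hstack([crop(a,488,285,80,60),crop(b,484,337,112,84)])])
cv2.imwrite('pics/m0.png',m)
```

```text
tcp proj [846.87091651 154.90122503] [748.52598303 588.35576505]
small top [0.4919 0.107  0.1044] 0.0014
pockA [ 0.5352 -0.1006  0.0354] 0.0036
pockB [ 0.5387 -0.2786  0.0384] 0.0006
barend [ 0.3749 -0.239   0.2198] 0.0013
red [ 0.4345 -0.0155  0.0695] 0.0007
yel [0.604  0.1316 0.0676] 0.0015
bar at y -0.3 [ 0.379 -0.3    0.225]
bar at y -0.1 [ 0.365 -0.1    0.219]
bar at y 0.1 [0.351 0.1   0.214]
bar at y 0.3 [0.336 0.3   0.208]
crop 208 251
crop 162 214
crop 272 152
crop 253 173
```

View pics/m0.png

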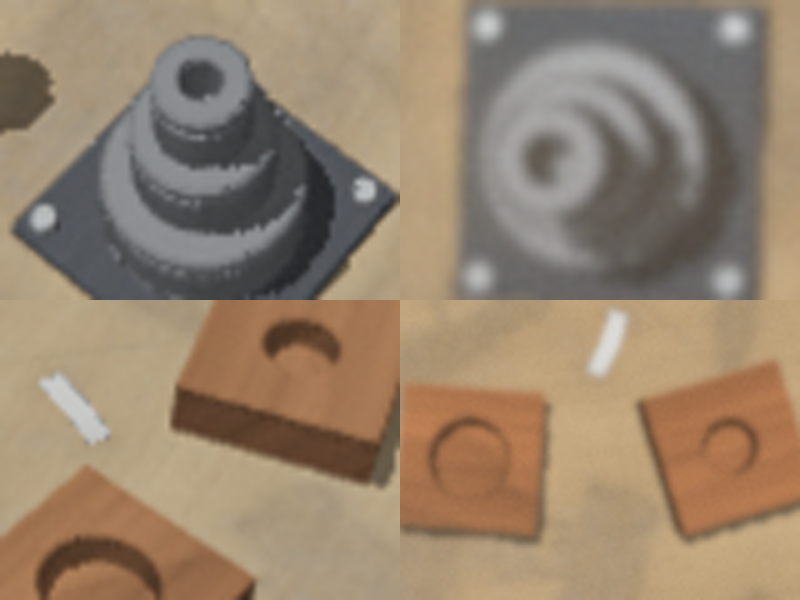

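The crops show the narrow pocket in the block at top-view px (345,214) and the wide pocket at (272,216). The grey bush top is at scene (248,267) and top view (183,236). The bar hangs at z≈0.22, x≈0.35–0.38, so I'll rise before crossing it.

```bash
cat >> h.py <<'E'
def go(p,yaw=0.,s=None):
    s=s or robot.observe(); R=Ro.from_euler('xyz',s['tool_rot']).as_matrix()
    print('at',np.round(s['tool_pos'],4),np.round(s['tool_rot'],3),'F',np.round(s['contact_force'],1),'open',round(s['opening'],4),'t',s['time'],'q',np.round(s['qpos'],2))
    d=(R.T@(np.asarray(p)-s['tool_pos']))/.06; print('shift',d.round(3),'spin',round(s['tool_rot'][2]-yaw,3))
E
python3 - <<'E'
from h import *
S=load('scene0');T=load('top0')
for n,a,b,z in [('small',(247.7,266.4),(182.9,235.9),.11),('wide',(291.2,207.6),(272.2,216.3),.032),('narrow',(331.8,161.4),(344.8,213.8),.032)]:
    print(n,*[np.round(x,4) for x in tri(S,a,T,b)],onz(S,*a,z).round(4),onz(T,*b,z).round(4))
go([.222,-.475,.40]); go([.49,.107,.30])
E
```

```text
small [0.4905 0.1117 0.1098] 0.0003 [0.4903 0.1117 0.11  ] [0.4906 0.1117 0.11  ]
wide [ 0.5348 -0.0973  0.0332] 0.0012 [ 0.5348 -0.0984  0.032 ] [ 0.5354 -0.0971  0.032 ]
narrow [ 0.539  -0.2801  0.0299] 0.0004 [ 0.538  -0.2782  0.032 ] [ 0.5391 -0.2796  0.032 ]
at [ 0.222  -0.4754  0.2431] [-3.14  -0.     0.437] F [0.3 1.3 0.5] open 0.0922 t 0.1 q [-1.28  0.34  1.52  0.    1.28 -0.15]
shift [ 0.003 -0.009 -2.615] spin 0.437
at [ 0.222  -0.4754  0.2431] [-3.14  -0.     0.437] F [0.3 1.3 0.5] open 0.0922 t 0.1 q [-1.28  0.34  1.52  0.    1.28 -0.15]
shift [ 8.153 -6.906 -0.937] spin 0.437
```

Request:
{"op": "step_arm", "data": {"motion": [[[0,0,-1],0.15],[[0,0,-2],0.3],[[0,0,-2.6],0.437],[[0.7,-0.5,-2.6],0.437],[[1.4,-1.1,-2.6],0.437],[[2.1,-1.7,-2.6],0.437],[[2.8,-2.3,-2.6],0.437],[[3.5,-2.9,-2.6],0.437],[[4.2,-3.5,-2.6],0.437],[[4.9,-4.1,-2.6],0.437]]}}

```text
time: 1.35
tool_pos: [0.3847, -0.1267, 0.3996]
tool_rot: [3.142, 0.0, -0.001]
contact_force: [-0.1, -1.1, -0.3]
opening: 0.0919
grip_force: 0.0
```

```bash
python3 -c "
from h import *
go([.4905,.1117,.30])"
```

```text
at [ 0.3847 -0.1267  0.3996] [ 3.142e+00  0.000e+00 -1.000e-03] F [-0.1 -1.1 -0.3] open 0.0919 t 1.35 q [-0.51  0.03  1.49 -0.    1.62  1.06]
shift [ 1.761 -3.974  1.659] spin -0.001
```

Request:
{"op": "step_arm", "data": {"motion": [[[0.4,-0.9,0],0],[[0.8,-1.7,0],0],[[1.1,-2.5,0],0],[[1.5,-3.3,0.3],0],[[1.76,-3.97,0.8],0],[[1.76,-3.97,1.7],0],[[1.76,-3.97,2.5],0],[[1.76,-3.97,3.2],0],[[1.76,-3.97,3.2],0]]}}

```text
time: 2.48
tool_pos: [0.4881, 0.1096, 0.205]
tool_rot: [3.141, 0.008, -0.0]
contact_force: [0.6, 0.2, 0.2]
opening: 0.0917
grip_force: 0.0
```

```bash
python3 -c "
from h import *
a=grab('scene','s1')['pixels']; b=grab('top','t1')['pixels']
m=np.hstack([cv2.resize(a[200:350,160:310],(400,400)),cv2.resize(b[170:290,130:250],(400,400))]); cv2.imwrite('pics/m1.png',m[:,:,::-1])
go([.4905,.1117,.098])"
```

```text
at [0.4907 0.1098 0.2088] [ 3.142e+00 -1.000e-03 -0.000e+00] F [ 0.8 -0.3  0.5] open 0.0918 t 2.575 q [ 0.07  0.33  1.64 -0.    1.17  1.64]
shift [-0.005 -0.032  1.846] spin -0.0
```

View pics/m1.png

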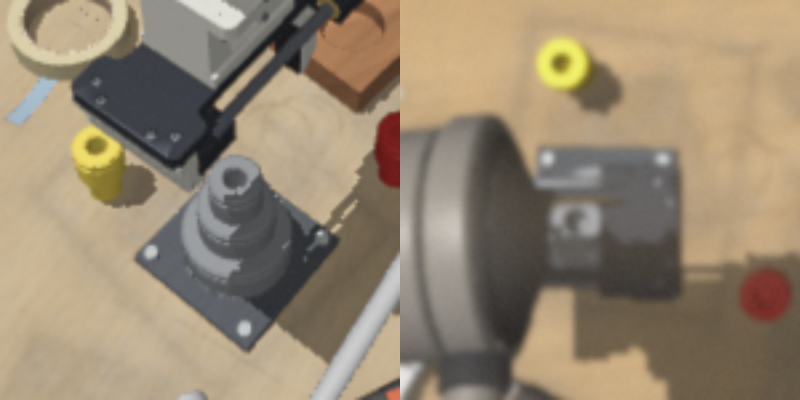

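The crops show the gripper above the stack: bush top at (235,178) in the scene crop, still undisturbed, with the red and yellow look-alikes clear to either side. Next I'll check the jaw alignment numerically and descend.

```bash
python3 -c "
from h import *
S=load('s1');T=load('t1')
for P in ([.4907,.1098,.191],[.4907,.156,.191],[.4907,.064,.191],[.4905,.1117,.11]):
    u=np.array(proj(S,P));v=np.array(proj(T,P));print((u-[160,200])*400/150,(v-[130,170])*400/120+[400,0])"
```

```text
[233.52324017 108.15727977] [551.6768917  222.51204174]
[184.78286374 160.18374047] [478.50834572 223.30531958]
[278.52351342  60.16528205] [624.54664272 221.69195   ]
[233.67689578 176.87682365] [576.38334284 219.84911631]
```

Request:
{"op": "step_arm", "data": {"motion": [[[0,-0.03,0.5],0],[[0,-0.03,1.0],0],[[0,-0.03,1.4],0],[[0,-0.03,1.6],0],[[0,-0.03,1.6],0]]}}

```text
time: 3.2
tool_pos: [0.4907, 0.1115, 0.1125]
tool_rot: [3.142, -0.001, -0.0]
contact_force: [-0.9, 0.2, -0.3]
opening: 0.0919
grip_force: 0.0
```

Request:
{"op": "step_arm", "data": {"motion": [[[0,0,0.24],0],[[0,0,0.24],0],[[0,0,0.24],0],[[0,0,0.24],0],[[0,0,0.24],0],[[0,0,0.24],0],[[0,0,0.24],0],[[0,0,0.24],0],[[0,0,0.24],0]], "hand": 255, "squeeze": 35}}

```text
time: 4.32
tool_pos: [0.4902, 0.1115, 0.0974]
tool_rot: [3.142, -0.0, -0.0]
contact_force: [-1.1, -0.1, 1.7]
opening: 0.0375
grip_force: 35.0
```

Gripped at 38 mm. I'll pull straight up, slowly at first.

Request:
{"op": "step_arm", "data": {"motion": [[[0,0,-0.08],0],[[0,0,-0.16],0],[[0,0,-0.24],0],[[0,0,-0.34],0],[[0,0,-0.45],0],[[0,0,-0.6],0],[[0,0,-0.8],0],[[0,0,-1.1],0],[[0,0,-1.5],0],[[0,0,-1.8],0]]}}

```text
time: 5.58
tool_pos: [0.4904, 0.1116, 0.2072]
tool_rot: [-3.142, -0.002, -0.0]
contact_force: [0.7, 0.1, -1.0]
opening: 0.0373
grip_force: 35.0
```

```bash
python3 -c "
from h import *
a=grab('scene','s2')['pixels']
cv2.imwrite('pics/m2.png',cv2.resize(a[130:340,140:420],(800,600))[:,:,::-1])
go([.539,-.279,.20])"
```

```text
at [0.4915 0.1117 0.2093] [-3.141 -0.006 -0.   ] F [0.6 0.8 1. ] open 0.0375 t 5.625 q [ 0.07  0.33  1.64 -0.    1.16  1.64]
shift [0.792 6.511 0.158] spin -0.0
```

View pics/m2.png

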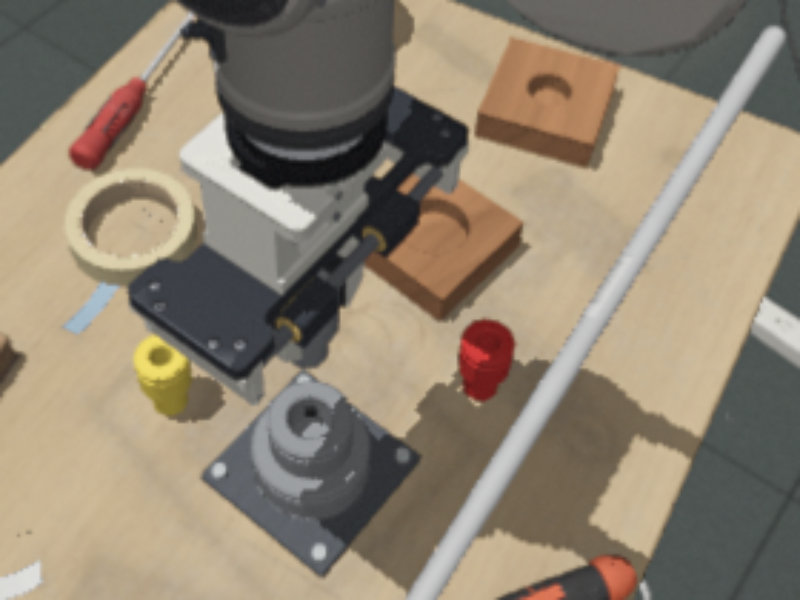

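The small bush is held in the jaws at (305,340). The medium one still sits in the large one at (315,420). Carrying the small bush over to the narrow pocket at (550,90).

Request:
{"op": "step_arm", "data": {"motion": [[[0,0.5,0],0],[[0.1,1.2,0],0],[[0.2,2,0],0],[[0.3,2.8,0],0],[[0.4,3.6,0],0],[[0.5,4.4,0],0],[[0.6,5.2,0],0],[[0.7,5.9,0],0],[[0.8,6.3,0],0],[[0.81,6.51,0],0]]}}

```text
time: 6.88
tool_pos: [0.5385, -0.2803, 0.2051]
tool_rot: [-3.142, 0.0, -0.001]
contact_force: [-0.3, 1.0, -1.8]
opening: 0.0369
grip_force: 35.0
```

Request:
{"op": "step_arm", "data": {"motion": [[[0,0,0],0],[[0,0,0.5],0],[[0,0,1.0],0],[[0,0,1.4],0],[[0,0,1.4],0]]}}

```text
time: 7.5
tool_pos: [0.5376, -0.2771, 0.1198]
tool_rot: [-3.139, 0.004, 0.001]
contact_force: [0.3, 0.2, -0.7]
opening: 0.0371
grip_force: 35.0
```

```bash
python3 -c "
from h import *
a=grab('scene','s3')['pixels'];b=grab('top','t3')['pixels']
m=np.hstack([cv2.resize(a[100:220,270:390],(400,400),interpolation=2),cv2.resize(b[160:260,290:390],(400,400),interpolation=2)]); cv2.imwrite('pics/m3.png',m[:,:,::-1])
go([.539,-.279,.0635])"
```

```text
at [ 0.5391 -0.2785  0.1223] [ 3.141e+00 -1.000e-03  1.000e-03] F [-0.1 -0.3 -1. ] open 0.0372 t 7.6 q [-0.6   0.6   1.45  0.    1.09  0.97]
shift [-0.002  0.009  0.98 ] spin 0.001
```

View pics/m3.png

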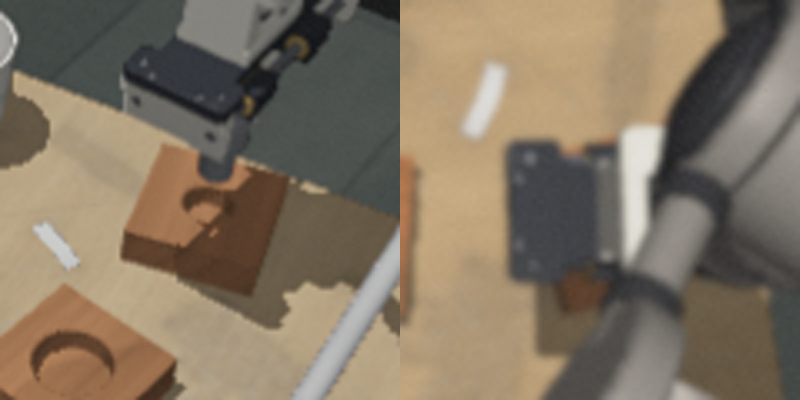

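The scene crop shows the spigot foot at (215,172), just above the narrow pocket at (208,205). I'll lower it slowly.

Request:
{"op": "step_arm", "data": {"motion": [[[0,0,0.3],0],[[0,0,0.5],0],[[0,0,0.65],0],[[0,0,0.8],0],[[0,0,0.88],0],[[0,0,0.94],0],[[0,0,0.96],0],[[0,0,0.96],0]]}}

```text
time: 8.6
tool_pos: [0.5387, -0.2792, 0.0639]
tool_rot: [3.141, -0.0, -0.0]
contact_force: [0.1, 0.2, -1.9]
opening: 0.0374
grip_force: 35.0
```

Request:
{"op": "step_arm", "data": {"motion": [[[0,0,0],0],[[0,0,0],0],[[0,0,0],0],[[0,0,0],0],[[0,0,0],0],[[0,0,-0.4],0],[[0,0,-1.2],0],[[0,0,-2],0],[[0,0,-2.4],0],[[0,0,-2.4],0]], "hand": 0}}

```text
time: 9.85
tool_pos: [0.5394, -0.2796, 0.2099]
tool_rot: [3.139, -0.004, -0.0]
contact_force: [0.2, -0.3, -0.8]
opening: 0.0916
grip_force: 0.0
```

```bash
python3 -c "
from h import *
a=grab('scene','s4')['pixels']
m=cv2.resize(a[90:350,150:400],(576,600),interpolation=2); cv2.imwrite('pics/m4.png',m[:,:,::-1])
S=load('s4'); print([((np.array(proj(S,P))-[150,90])*2.305).round() for P in ([.539,-.279,.076],[.539,-.279,.032],[.4905,.1117,.076])])
go([.4905,.1117,.208])"
```

```text
[array([425., 134.]), array([419., 164.]), array([226., 428.])]
at [ 0.5386 -0.2791  0.2079] [ 3.141e+00 -1.000e-03 -0.000e+00] F [-0.6 -0.5 -0.5] open 0.0918 t 9.9 q [-0.6   0.52  1.34 -0.    1.28  0.97]
shift [-0.804 -6.513 -0.007] spin -0.0
```

View pics/m4.png

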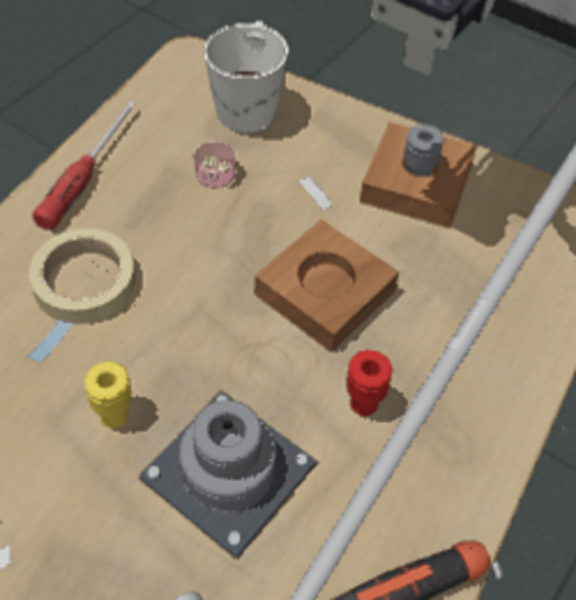

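The small bush stands upright in the narrow pocket, its top at (424,137) where (425,134) was expected. The medium bush is still seated, its top ring at (228,430) matching the projection, so I can go back for it.

Request:
{"op": "step_arm", "data": {"motion": [[[0,-0.5,0],0],[[-0.1,-1.2,0],0],[[-0.2,-2,0],0],[[-0.3,-2.8,0],0],[[-0.4,-3.6,0],0],[[-0.5,-4.4,0],0],[[-0.6,-5.2,0],0],[[-0.7,-5.9,0],0],[[-0.8,-6.3,0],0],[[-0.8,-6.51,0],0]]}}

```text
time: 11.15
tool_pos: [0.4896, 0.1126, 0.2062]
tool_rot: [3.141, 0.003, 0.001]
contact_force: [0.6, -0.8, 0.1]
opening: 0.092
grip_force: 0.0
```

Request:
{"op": "step_arm", "data": {"motion": [[[0,0,0.5],0],[[0,0,1.1],0],[[0,0,1.7],0],[[0,0,1.9],0],[[0,0,1.9],0]]}}

```text
time: 11.78
tool_pos: [0.4906, 0.1111, 0.0931]
tool_rot: [3.141, 0.002, -0.001]
contact_force: [0.2, -0.5, 0.8]
opening: 0.092
grip_force: 0.0
```

```bash
python3 -c "
from h import *
go([.4905,.1117,.064])"
```

```text
at [0.4906 0.1111 0.0931] [ 3.141e+00  2.000e-03 -1.000e-03] F [ 0.2 -0.5  0.8] open 0.092 t 11.775 q [ 0.07  0.48  1.78 -0.    0.88  1.64]
shift [-0.    -0.009  0.485] spin -0.001
```

Request:
{"op": "step_arm", "data": {"motion": [[[0,0,0.3],0],[[0,0,0.46],0],[[0,0,0.46],0]]}}

```text
time: 12.15
tool_pos: [0.4908, 0.1115, 0.0663]
tool_rot: [3.141, -0.0, -0.0]
contact_force: [-0.9, 0.4, -0.2]
opening: 0.0921
grip_force: 0.0
```

Request:
{"op": "step_arm", "data": {"motion": [[[0,0,0],0],[[0,0,0],0],[[0,0,0],0],[[0,0,0],0],[[0,0,0],0],[[0,0,0],0],[[0,0,0],0],[[0,0,0],0]], "hand": 255, "squeeze": 55}}

```text
time: 13.15
tool_pos: [0.4908, 0.1115, 0.0662]
tool_rot: [3.141, -0.0, -0.0]
contact_force: [-1.6, -0.1, 4.6]
opening: 0.0552
grip_force: 55.0
```

Request:
{"op": "step_arm", "data": {"motion": [[[0,0,-0.06],0],[[0,0,-0.12],0],[[0,0,-0.2],0],[[0,0,-0.3],0],[[0,0,-0.42],0],[[0,0,-0.6],0],[[0,0,-0.9],0],[[0,0,-1.3],0],[[0,0,-1.8],0],[[0,0,-1.8],0]]}}

```text
time: 14.4
tool_pos: [0.4925, 0.1117, 0.1776]
tool_rot: [-3.141, -0.008, -0.0]
contact_force: [0.3, -0.2, -2.6]
opening: 0.0556
grip_force: 55.0
```

```bash
python3 -c "
from h import *
a=grab('scene','s5')['pixels']
m=cv2.resize(a[130:340,140:420],(800,600),interpolation=2); cv2.imwrite('pics/m5.png',m[:,:,::-1])
go([.535,-.0975,.16])"
```

```text
at [0.4914 0.1116 0.1758] [-3.141 -0.004 -0.   ] F [ 0.6 -0.1 -3. ] open 0.0556 t 14.45 q [ 0.07  0.37  1.69 -0.    1.08  1.64]
shift [0.727 3.485 0.265] spin -0.0
```

View pics/m5.png

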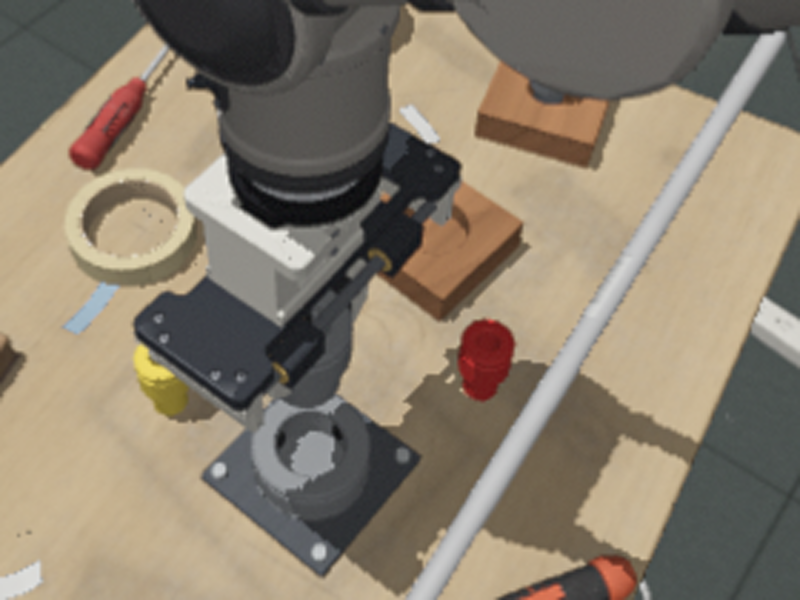

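The medium bush is held at (320,360) and the large bush's bore is empty at (312,450). On to the wide pocket.

Request:
{"op": "step_arm", "data": {"motion": [[[0.05,0.4,0],0],[[0.2,1.0,0],0],[[0.35,1.7,0],0],[[0.5,2.4,0],0],[[0.65,3.0,0],0],[[0.73,3.4,0],0],[[0.73,3.485,0],0],[[0.73,3.485,0.6],0],[[0.73,3.485,0.9],0],[[0.73,3.485,0.9],0]]}}

```text
time: 15.7
tool_pos: [0.533, -0.0964, 0.1183]
tool_rot: [-3.14, 0.004, 0.0]
contact_force: [0.1, -0.3, -2.3]
opening: 0.0553
grip_force: 55.0
```

```bash
python3 -c "
from h import *
a=grab('scene','s6')['pixels']
m=cv2.resize(a[120:270,220:420],(800,600),interpolation=2); cv2.imwrite('pics/m6.png',m[:,:,::-1])
S=load('s6');p=robot.observe()['tool_pos'];print([((np.array(proj(S,P))-[220,120])*4).round() for P in (p-[0,0,.054],[.535,-.0975,.032])])
go([.535,-.0975,.066])"
```

```text
[array([289., 315.]), array([284., 351.])]
at [ 0.5339 -0.0967  0.1196] [-3.141e+00  2.000e-03  1.000e-03] F [-0.8 -0.2 -2.4] open 0.0554 t 15.75 q [-0.32  0.5   1.64  0.    1.    1.25]
shift [0.019 0.014 0.894] spin 0.001
```

View pics/m6.png

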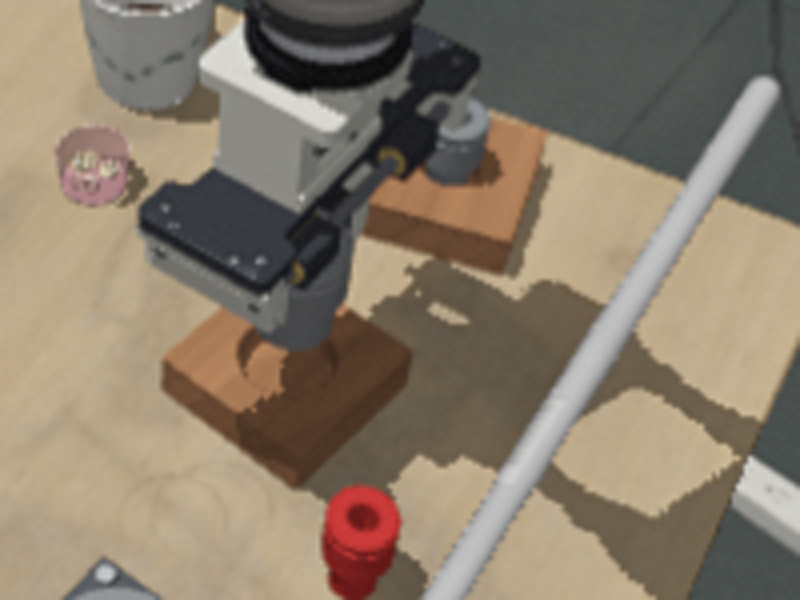

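The spigot foot (right edge near (335,335)) is over the wide pocket at (287,360), as predicted. Lowering.

Request:
{"op": "step_arm", "data": {"motion": [[[0.01,0.01,0.3],0],[[0.01,0.01,0.5],0],[[0.01,0.01,0.65],0],[[0.01,0.01,0.77],0],[[0.01,0.01,0.84],0],[[0.01,0.01,0.88],0],[[0.01,0.01,0.88],0]]}}

```text
time: 16.62
tool_pos: [0.5351, -0.0982, 0.0673]
tool_rot: [3.141, -0.0, -0.0]
contact_force: [-0.1, 0.3, -1.8]
opening: 0.0554
grip_force: 55.0
```

Request:
{"op": "step_arm", "data": {"motion": [[[0,0,0.02],0],[[0,0,0.02],0],[[0,0,0.02],0],[[0,0,0.02],0],[[0,0,0.02],0],[[0,0,-0.4],0],[[0,0,-1.2],0],[[0,0,-2],0],[[0,0,-2.8],0],[[0,0,-3],0]], "hand": 0}}

```text
time: 17.88
tool_pos: [0.5362, -0.0985, 0.2508]
tool_rot: [3.14, -0.006, -0.0]
contact_force: [0.6, -0.3, -0.6]
opening: 0.092
grip_force: 0.0
```

Request:
{"op": "step_arm", "data": {"motion": [[[0,-0.6,0],0],[[0,-1.2,0],0],[[0,-1.8,0],0],[[0,-2.4,0],0],[[0,-3,0],0],[[0,-3,0],0]]}}

```text
time: 18.62
tool_pos: [0.5344, 0.0839, 0.2462]
tool_rot: [-3.141, 0.002, 0.003]
contact_force: [0.3, 0.0, -0.2]
opening: 0.092
grip_force: 0.0
```

```bash
python3 -c "
from h import *
a=grab('scene','s7')['pixels']
m=cv2.resize(a[90:270,200:400],(666,600),interpolation=2); cv2.imwrite('pics/m7.png',m[:,:,::-1])
S=load('s7');print([((np.array(proj(S,P))-[200,90])*3.333).round() for P in ([.535,-.0975,.076],[.539,-.279,.076])])"
```

```text
[array([308., 351.]), array([448., 194.])]
```

View pics/m7.png

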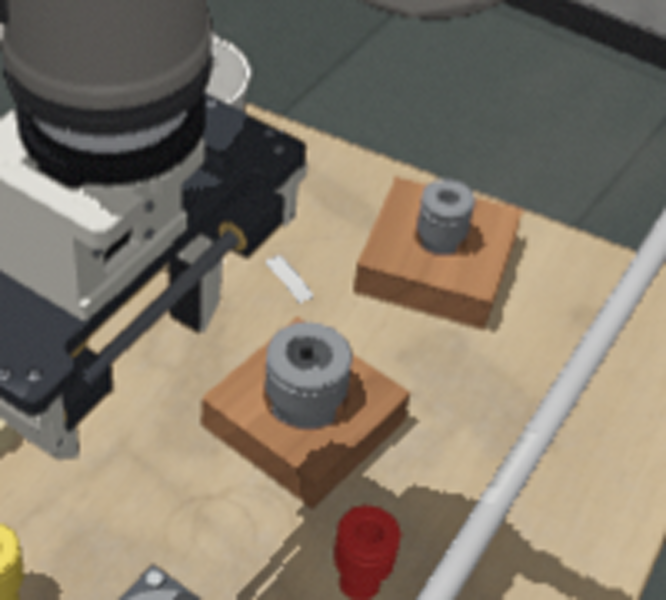

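Both bushes stand upright: medium top at (308,352) and small top at (448,195), each within a pixel or so of the projections. The gripper is clear of everything, so I'm handing in.

```bash
python3 -c "
from cell import robot
print(robot.hand_in())"
```

```text
the job is handed in; nothing more can be done
None
```

The job is handed in at about 19 s of the 58 s limit: both bushes stand upright and released in their matching pockets, and the tape roll, pot and mug were not touched; no verdict came back.

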